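Turn a row of toiletry bottles round, from delivery tray to shelf rack

ROBOT

A 6-joint arm with a two-finger parallel gripper is mounted at the origin on the work surface. World frame = base frame: x ahead of the robot, y to its left, z up, the work surface at z = 0. Lengths are in m, angles in rad, forces in N, time in s.
With the tool pointing down it reaches from about 0.3 to 0.775 m from the base axis. Payload 14.6 kg.
Tool frame: the origin (TCP) lies midway between the tips of the shut fingers; the grasp point (between the pads) lies robot.grasp_offset behind it (robot.grasp_offset is the distance from the TCP to the grasp point, in m); z points along the fingers, y is the line along which they close (so a half turn about z gives the same grasp; the last joint's range is limited). The gripper opens to 94 mm and grips with 3 to 60 N. Pads are 16 mm wide; open, the fingers measure 119 mm over their backs; the gripper's body (75 mm by 177 mm) begins 78 mm behind the grasp point.
Start: joints at [-1.346, 0.3, 1.521, -0, 1.321, -0.067], TCP at [0.158, -0.527, 0.205] pointing down, gripper open.
Joint ranges: [-3.03, 3.03], [-0.79, 2.21], [0.23, 2.52], [-1.04, 4.18], [0, 3.07], [-2.55, 2.55]. Speed limits (rad/s): [2.22, 2.22, 2.57, 3.14, 3.14, 3.14].

INTERFACE

Orientations are given as a unit quaternion [w, x, y, z].
In Python, from workcell import robot, camrig, sign_off gives the robot as it stands (robot), with the cameras (camrig) and the job as plain functions.
- The arm moves only by the tool nudge_tcp, called after "Request:" as name(argument=value, ...), one argument or row to a line, values as JSON. Schema: {"type":"object","properties":{"segments":{"type":"object","properties":{"moves":{"type":"array","items":{"type":"array","items":{"type":"number"},"minItems":6,"maxItems":6},"minItems":1,"maxItems":12}},"additionalProperties":false,"required":["moves"]},"aperture":{"type":"number"},"squeeze":{"type":"number"},"only":{"type":"string"},"quiet":{"type":"boolean"},"lines":{"type":"string"}},"required":["segments"],"additionalProperties":false}. segments is an object whose key "moves" holds a list of rows, 1 to 12 of them, each of 6 numbers: dx, dy, dz in shares of the most that a row can go, 1 being 62.5 mm, then a rotation vector rx, ry, rz in shares of 2 pi rad (1.0 is 2 pi rad); each row shifts and turns the commanded pose from where the row before left it, along the tool's axes as they then stand; what a row does not reach is not made up. A row lasts 1/8 s, in which the tool goes at most 0.0625 m and 0.188 rad, less where a joint would pass 70% of its speed; a pose out of reach is approached as far as the arm can. aperture is the finger opening in m, set as the call begins (left out keeps the last). The fingers move at their own pace and stop on an object; squeeze is the grip in N (left out, the last holds). Time passes only in rows, so rows that do not move let the fingers close. The tool returns the time, the measured TCP pose, the force, the opening and the grip force at its end. only (a regular expression) keeps the lines of the reply that match it, lines (a string "A,B") keeps lines A to B, and quiet returns only ok. No shift or turn number may pass 1 either way. Input that does not fit is refused with a message, and nothing moves.
- robot.get_obs(): the state, without advancing time (a new reading comes with each control period).
- camrig.camera(name): name is "side" or "top" or "wrist"; returns a dict with "color" (480x640x3 uint8, red, green, blue), "camera_matrix" (3x3 intrinsics, pixels), "R" (3x3) and "t" (3): a world point X has camera coordinates R X + t; the wrist camera has in their place "hand_eye" (4x4, takes a point from camera to tool coordinates, whose origin is the TCP and whose axes are the flange's). Camera axes: x right, y down, z forward; pixel columns grow to the right and rows downward; lengths in m; the calibration is good to about 2 mm. A picture is of the moment at which its call begins: read the wrist's pose just before it. There is no depth.
- sign_off(): hands the job in; it is judged then, once.
The state is a dict: "t": time; "joint_pos": joint angles; "dq": joint speeds; "tau": joint torques, N m; "eef_pos": TCP position; "tcp_rot": TCP orientation; "wrist_force": force on the tool from outside, world axes, zero at the start; "wrist_torque": the same for the moment, N m; "grip_width": finger opening in m; "grip_force": force on a finger pad.
Only numpy, scipy, OpenCV 4.12 (cv2) and the standard library are available. Lean on these libraries where they do the work, as an engineer would, in place of code of your own. Each camera call takes 0.05 s, during which the arm holds its last target. There are 200 camera calls.

TASK

Move the four containers from the grey delivery tray to the dark shelf rack, one to a bay, in reverse order: the one that is leftmost in the tray goes to the rightmost bay, the second from the left to the second from the right, and so on, because the shelf is served from the other end. Keep every container upright all the while, and leave each standing on the floor of its own bay.

Things in the scene. Friction and masses are not known exactly. Their poses are not given: they have to be found in the camera images.
- delivery_tray: Fixed shallow grey plastic tray, 74 x 290 mm, floor 6 mm thick, rim 12 mm high overall. Four places at y = -105, -35, 35, 105 mm (x = 0) of its frame, each with a card pad and a container at the start, in any order. Origin: centre of its underside, on the table; x ahead, y to the robot's left, turned at most 0.12 rad. It may be nearer to the robot than the shelf rack, or farther.
- shelf_rack: Fixed low empty rack, dark steel walls, light wooden floor, 74 x 290 mm. Floor top 6 mm above its origin; outer walls and three dividers 4 mm thick, tops 18 mm above its origin. Four bays, 66 x 66 mm inside, centres at y = -105, -35, 35, 105 mm (x = 0) of its frame. Origin: centre of its underside, on the table; x ahead, y to the robot's left, turned at most 0.12 rad.
- tall_bottle: Slim round white bottle with a black cap: body diameter 40 mm, straight up to 84 mm, then a shoulder; cap diameter 26 mm; 116 mm tall overall. Loose, 0.1 to 0.2 kg, rigid, standing upright (own z up) on its pad at the start. Origin: centre of its underside.
- square_bottle: White bottle with a square body, 40 x 40 mm and 80 mm high, faces along its own x and y (turned at most 0.15 rad from the tray's), and a black round cap of diameter 28 mm; 100 mm tall overall. Loose, 0.1 to 0.2 kg, rigid, standing upright (own z up) on its pad at the start. Origin: centre of its underside.
- jar: Squat round jar, diameter 50 mm all the way up, 58 mm tall, white below and an aluminium lid on top (from 40 mm up). Loose, 0.1 to 0.2 kg, rigid, standing upright (own z up) on its pad at the start. Origin: centre of its underside.
- jug: Round white jug with a white cap: body diameter 48 mm, straight up to 64 mm, then a cone to the neck; cap diameter 26 mm; 107 mm tall overall; a small loop handle above the shoulder on its own +y side, reaching 28 mm from the axis. Loose, 0.1 to 0.2 kg, rigid, standing upright (own z up) on its pad at the start. Origin: centre of its underside.
- pad_tall: Brown card pad, 3 mm thick, round, diameter 50 mm, fixed on the tray floor. The tall bottle starts on it. Origin: centre of its underside. It stays in the tray and so shows where that container stood.
- pad_square: Brown card pad, 3 mm thick, square, 52 x 52 mm, fixed on the tray floor. The square bottle starts on it. Origin: centre of its underside. It stays in the tray and so shows where that container stood.
- pad_jar: Brown card pad, 3 mm thick, round, diameter 62 mm, fixed on the tray floor. The jar starts on it. Origin: centre of its underside. It stays in the tray and so shows where that container stood.
- pad_jug: Brown card pad, 3 mm thick, round, diameter 58 mm, with two small square tabs on two sides (62 mm over the tabs), fixed on the tray floor. The jug starts on it. Origin: centre of its underside. It stays in the tray and so shows where that container stood.

How it is judged:
At the end, for the whole second after the job is handed in: Each container stands in the shelf-rack bay that mirrors its starting place (leftmost to rightmost and so on), its origin within 15 mm of the bay centre along and across the rack and within 4 mm of the bay floor's height, upright within 0.12 rad, released and at rest (((y of pad_tall in the frame of delivery_tray between -0.125 and -0.085 m and y of tall_bottle in the frame of shelf_rack between 0.09 and 0.12 m) or (y of pad_tall in the frame of delivery_tray between -0.055 and -0.015 m and y of tall_bottle in the frame of shelf_rack between 0.02 and 0.05 m) or (y of pad_tall in the frame of delivery_tray between 0.015 and 0.055 m and y of tall_bottle in the frame of shelf_rack between -0.05 and -0.02 m) or (y of pad_tall in the frame of delivery_tray between 0.085 and 0.125 m and y of tall_bottle in the frame of shelf_rack between -0.12 and -0.09 m)) and x of tall_bottle in the frame of shelf_rack between -0.015 and 0.015 m and z of tall_bottle in the frame of shelf_rack between 0.002 and 0.01 m and angle between each of tall_bottle, square_bottle, jar, jug's own z axis and vertical below 0.12 rad and linear speed of each of tall_bottle, square_bottle, jar, jug below 0.02 m/s and angular speed of each of tall_bottle, square_bottle, jar, jug below 0.2 rad/s and contact force between each of tall_bottle, square_bottle, jar, jug and the fingers below 0.1 N and ((y of pad_square in the frame of delivery_tray between -0.125 and -0.085 m and y of square_bottle in the frame of shelf_rack between 0.09 and 0.12 m) or (y of pad_square in the frame of delivery_tray between -0.055 and -0.015 m and y of square_bottle in the frame of shelf_rack between 0.02 and 0.05 m) or (y of pad_square in the frame of delivery_tray between 0.015 and 0.055 m and y of square_bottle in the frame of shelf_rack between -0.05 and -0.02 m) or (y of pad_square in the frame of delivery_tray between 0.085 and 0.125 m and y of square_bottle in the frame of shelf_rack between -0.12 and -0.09 m)) and x of square_bottle in the frame of shelf_rack between -0.015 and 0.015 m and z of square_bottle in the frame of shelf_rack between 0.002 and 0.01 m and ((y of pad_jar in the frame of delivery_tray between -0.125 and -0.085 m and y of jar in the frame of shelf_rack between 0.09 and 0.12 m) or (y of pad_jar in the frame of delivery_tray between -0.055 and -0.015 m and y of jar in the frame of shelf_rack between 0.02 and 0.05 m) or (y of pad_jar in the frame of delivery_tray between 0.015 and 0.055 m and y of jar in the frame of shelf_rack between -0.05 and -0.02 m) or (y of pad_jar in the frame of delivery_tray between 0.085 and 0.125 m and y of jar in the frame of shelf_rack between -0.12 and -0.09 m)) and x of jar in the frame of shelf_rack between -0.015 and 0.015 m and z of jar in the frame of shelf_rack between 0.002 and 0.01 m and ((y of pad_jug in the frame of delivery_tray between -0.125 and -0.085 m and y of jug in the frame of shelf_rack between 0.09 and 0.12 m) or (y of pad_jug in the frame of delivery_tray between -0.055 and -0.015 m and y of jug in the frame of shelf_rack between 0.02 and 0.05 m) or (y of pad_jug in the frame of delivery_tray between 0.015 and 0.055 m and y of jug in the frame of shelf_rack between -0.05 and -0.02 m) or (y of pad_jug in the frame of delivery_tray between 0.085 and 0.125 m and y of jug in the frame of shelf_rack between -0.12 and -0.09 m)) and x of jug in the frame of shelf_rack between -0.015 and 0.015 m and z of jug in the frame of shelf_rack between 0.002 and 0.01 m); the robot touches nothing.
It fails at once if a container is tipped by more than 0.5 rad (29 degrees) (angle between any of tall_bottle, square_bottle, jar, jug's own z axis and vertical above 0.5 rad).
It also fails if it takes over 115 s, if anything falls off the work surface, if the arm or the gripper's body presses on something with over 40 N, if the wrist force passes 120 N, or if a joint passes its speed limit or range.

## Working session

There is one attempt and no reset: what is moved stays moved. The work goes in short steps, Python scripts to look and compute and a tool call to move; the robot and the scene stay as the last step left them, time stands still between calls to the robot, and variables do not carry over. Pictures are saved under pics/ and viewed, at most 14 in all, crops included, and the job is handed in when it is done.

```bash
ls; mkdir -p pics; python3 - <<'E'
from workcell import robot, camrig, sign_off
import cv2,numpy as np
o=robot.get_obs();print(o['t'],o['eef_pos'],o['tcp_rot'],o['grip_width'],robot.grasp_offset)
for n in ['top','side']:
    c=camrig.camera(n);cv2.imwrite(f'pics/{n}0.png',c['color'][:,:,::-1]);print(n,c['camera_matrix'].tolist(),np.round(c['R'],4).tolist(),c['t'])
c=camrig.camera('wrist');print(c['camera_matrix'],c['hand_eye'])
E
```

```text
pics
workcell.py
0.0 [ 0.15815842 -0.52648706  0.20487931] [-5.97317664e-04  9.89376757e-01  1.45372879e-01 -4.62371787e-05] 0.09386691786090498 0.0188
top [[584.1913384030936, 0.0, 312.25190939736603], [0.0, 584.1913384030936, 238.54620686138622], [0.0, 0.0, 1.0]] [[-0.0294, -0.9996, -0.0045], [-0.9883, 0.0297, -0.1497], [0.1498, 0.0001, -0.9887]] [-0.02044989  0.54910968  0.69697477]
side [[523.8253840073675, 0.0, 322.7193754574018], [0.0, 523.8253840073675, 236.93980668858558], [0.0, 0.0, 1.0]] [[0.9544, -0.2979, 0.0213], [-0.1905, -0.6621, -0.7248], [0.23, 0.6877, -0.6886]] [-0.52989191  0.11308203  0.66847911]
[[400.45151896   0.         315.74735505]
 [  0.         400.45151896 237.66886249]
 [  0.           0.           1.        ]] [[-6.92862384e-05 -9.62187599e-01 -2.72387628e-01  7.91703478e-02]
 [ 9.99999952e-01  1.59325368e-05 -3.10646725e-04 -2.93387260e-04]
 [ 3.03240252e-04 -2.72387636e-01  9.62187551e-01 -1.79562641e-01]
 [ 0.00000000e+00  0.00000000e+00  0.00000000e+00  1.00000000e+00]]
```

View pics/top0.png

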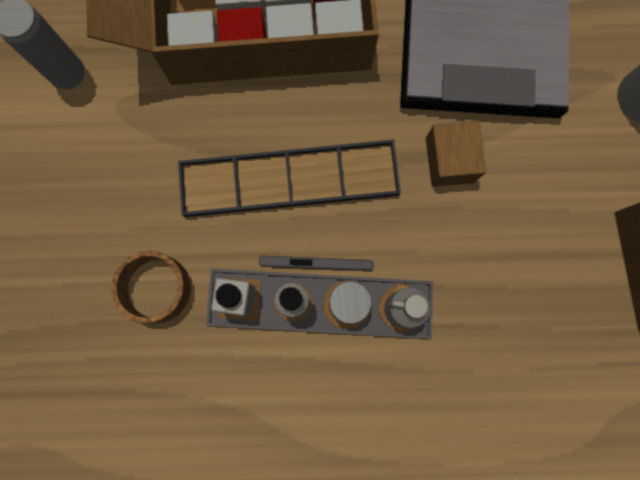

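View pics/side0.png

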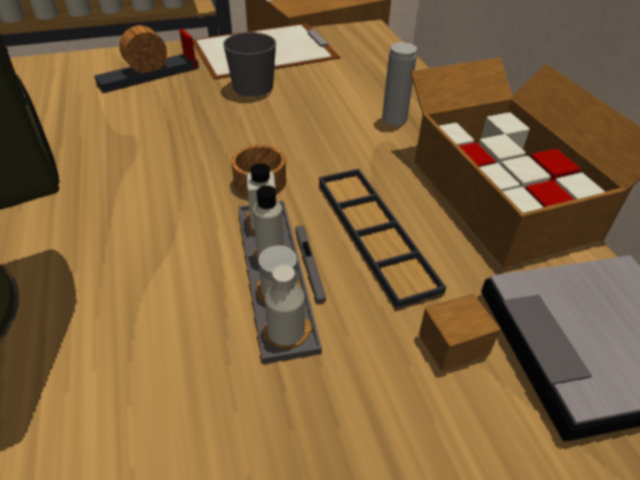

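Tray is nearer: left to right square (230,297), tall (291,298), jar (350,302), jug (415,306, handle to the left). The rack is farther, outer corners about (180,160), (394,142), (399,193), (185,215). Now measuring.

```bash
cat > h.py <<'E'
from workcell import robot, camrig, sign_off
import cv2,numpy as np
def ray(c,uv,z):
    K,R,t=c['camera_matrix'],np.array(c['R']),np.array(c['t'])
    uv=np.atleast_2d(uv).astype(float);d=np.c_[uv,np.ones(len(uv))]@np.linalg.inv(K).T@R
    o=-R.T@t;return (o+d*((z-o[2])/d[:,2])[:,None])[:,:2]
def big(m,box):
    x0,y0,x1,y1=box;k=np.zeros_like(m);k[y0:y1,x0:x1]=m[y0:y1,x0:x1]
    return max(cv2.findContours(k,cv2.RETR_EXTERNAL,cv2.CHAIN_APPROX_NONE)[0],key=cv2.contourArea)
def rect(c,cnt,z):
    r=cv2.minAreaRect(ray(c,cnt[:,0],z).astype(np.float32)*1000);b=cv2.boxPoints(r)
    e=max(b[1]-b[0],b[2]-b[1],key=np.linalg.norm);a=np.arctan2(e[1],e[0])%np.pi-np.pi/2
    return np.array(r[0])/1000,r[1],a
def tool():
    o=robot.get_obs();w,x,y,z=o['tcp_rot'];from scipy.spatial.transform import Rotation as Q
    return o['eef_pos'],Q.from_quat([x,y,z,w]).as_matrix()
E
python3 - <<'E'
from h import *
c=camrig.camera('top');im=c['color'];hsv=cv2.cvtColor(im,cv2.COLOR_RGB2HSV)
dark=(hsv[...,2]<75).astype(np.uint8)
print('rack',rect(c,big(dark,(170,130,410,225)),.018))
grey=(hsv[...,1]<70).astype(np.uint8)
T=rect(c,big(grey,(196,272,440,345)),.012);print('tray',T)
a=T[2];ex=np.array([np.cos(a),np.sin(a)]);ey=np.array([-ex[1],ex[0]])
for n,box,z,m in [('sq',(210,280,250,312),.109,hsv[...,2]<45),('tall',(275,284,308,314),.125,hsv[...,2]<45),('jar',(325,278,375,330),.067,hsv[...,2]>105),('jug',(402,290,432,322),.116,hsv[...,2]>125)]:
    k=big((m&(hsv[...,1]<70)|((hsv[...,2]<45)&m)).astype(np.uint8),box);r=cv2.minEnclosingCircle(k)
    p=ray(c,[r[0]],z)[0];print(n,r,cv2.boundingRect(k),p,'in tray',(p-T[0])@ex,(p-T[0])@ey)
cv2.imwrite('pics/crop.png',cv2.resize(im[255:350,190:450,::-1],None,fx=3,fy=3))
E
```

```text
rack (array([ 0.63255841, -0.00778464]), (79.85199737548828, 288.5633239746094), np.float32(0.071329236))
tray (array([ 0.46815295, -0.0439277 ]), (289.5125732421875, 74.25312042236328), np.float32(-0.08594358))
sq ((228.06097412109375, 295.8658447265625), 12.08404541015625) (217, 284, 24, 24) [0.47535601 0.06029491] in tray -0.001769768501697076 0.10445623339539035
tall ((290.6603698730469, 298.5094299316406), 11.610015869140625) (280, 288, 23, 23) [ 0.46949867 -0.01102003] in tray -0.001483969625124796 0.032901724088350404
jar ((349.79827880859375, 301.8416442871094), 20.773906707763672) (330, 282, 41, 41) [ 0.46627598 -0.0795094 ] in tray 0.0011842110438697185 -0.03561148492393842
jug ((416.1875, 305.625), 11.188298225402832) (406, 295, 22, 22) [ 0.45790963 -0.15028678] in tray -0.0010758811844507879 -0.1068457841123719
```

View pics/crop.png

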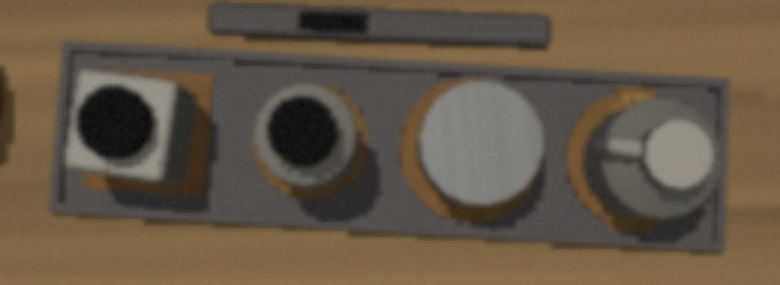

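Square is turned a further −0.06 rad or so relative to the tray, and the handle points to +y, clear of an across-tray grasp. I'll grip along tray x. First turn the tool.

Careful with the scale: shifts go in shares of 62.5 mm and turns go in shares of 2 pi rad. That gives: -0.17 rad is -0.0271.

```bash
cat >> h.py <<'E'
def go(x,y,z,yaw):
    p,R=tool();d=R.T@(np.array([x,y,z])-p);cur=np.arctan2(R[1,0],R[0,0])
    print('delta tool',np.round(d,4),'rz',np.round(-((yaw-cur+np.pi)%(2*np.pi)-np.pi),3),'tilt',np.round(R[:2,2],4),'t',robot.get_obs()['t'])
P=np.pi/2
E
```

Request:
nudge_tcp(
  segments={"moves":[[0, 0, 0, 0, 0, -0.0271], [0, 0, 0, 0, 0, -0.0271], [0, 0, 0, 0, 0, -0.0271], [0, 0, 0, 0, 0, -0.0271], [0, 0, 0, 0, 0, -0.0271], [0, 0, 0, 0, 0, -0.0271], [0, 0, 0, 0, 0, -0.0271], [0, 0, 0, 0, 0, 0]]},
  aperture=0.09,
  squeeze=25,
)

```text
t: 1.2
eef_pos: [0.1582, -0.5267, 0.2053]
tcp_rot: [-0.0, 0.738, 0.675, 0.0]
wrist_force: [0.1, -0.1, -0.1]
grip_width: 0.0899
grip_force: 0.0
```

```bash
python3 -c "
from h import *
go(.458,-.150,.205,P-.086)"
```

```text
delta tool [4.021e-01 2.647e-01 4.000e-04] rz -0.004 tilt [-0.0001  0.0003] t 1.2
```

In the tool's units: 0.042 m is 0.672, 0.04 m is 0.64.

Request:
nudge_tcp(
  segments={"moves":[[0.64, 0.416, 0, 0, 0, 0], [0.64, 0.416, 0, 0, 0, 0], [0.64, 0.416, 0, 0, 0, 0], [0.64, 0.416, 0, 0, 0, 0], [0.64, 0.416, 0, 0, 0, 0], [0.64, 0.416, 0, 0, 0, 0], [0.64, 0.416, 0, 0, 0, 0], [0.64, 0.416, 0, 0, 0, 0], [0.64, 0.416, 0, 0, 0, 0], [0.672, 0.48, 0, 0, 0, 0], [0, 0, 0, 0, 0, 0], [0, 0, 0, 0, 0, 0]]},
)

```text
t: 2.7
eef_pos: [0.4566, -0.15, 0.2053]
tcp_rot: [-0.0, 0.739, 0.674, -0.0]
wrist_force: [-0.4, 0.0, 0.4]
grip_width: 0.0899
grip_force: 0.0
```

```bash
python3 -c "
from h import *
go(.458,-.150,.037,P-.086)
c=camrig.camera('top');cv2.imwrite('pics/a.png',c['color'][:,:,::-1])"
```

```text
delta tool [0.0002 0.0015 0.1683] rz -0.005 tilt [-0.0004 -0.    ] t 2.7
```

View pics/a.png

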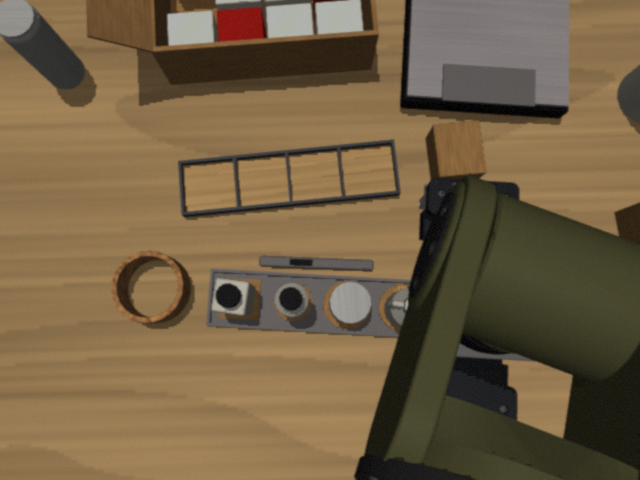

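In the tool's units: 0.04 m is 0.64, 0.03 m is 0.48.

Request:
nudge_tcp(
  segments={"moves":[[0, 0.024, 0.64, 0, 0, 0], [0, 0, 0.64, 0, 0, 0], [0, 0, 0.64, 0, 0, 0], [0, 0, 0.48, 0, 0, 0], [0, 0, 0.288, 0, 0, 0], [0, 0, 0, 0, 0, 0], [0, 0, 0, 0, 0, 0]]},
)

```text
t: 3.62
eef_pos: [0.4586, -0.1507, 0.0384]
tcp_rot: [0.001, 0.738, 0.674, 0.0]
wrist_force: [0.9, -0.0, 1.1]
grip_width: 0.0902
grip_force: 0.0
```

Request:
nudge_tcp(
  segments={"moves":[[0, 0, 0, 0, 0, 0], [0, 0, 0, 0, 0, 0], [0, 0, 0, 0, 0, 0], [0, 0, 0, 0, 0, 0], [0, 0, 0, 0, 0, 0], [0, 0, 0, 0, 0, 0]]},
  aperture=0.03,
  squeeze=25,
)

```text
t: 4.38
eef_pos: [0.4585, -0.1499, 0.0375]
tcp_rot: [0.0, 0.738, 0.675, 0.0]
wrist_force: [0.1, 0.1, 1.1]
grip_width: 0.0472
grip_force: 25.0
```

```bash
python3 - <<'E'
from h import *
c=camrig.camera('top')
print(ray(c,[[164,80],[375,68],[155,46],[375,36]],0),ray(c,[[155,46],[375,36]],.12))
c=camrig.camera('side');cv2.imwrite('pics/s1.png',c['color'][:,:,::-1])
E
```

```text
[[ 0.78418107  0.16326937]
 [ 0.79261411 -0.13140087]
 [ 0.83507986  0.17637941]
 [ 0.84026179 -0.13356785]] [[ 0.7732474   0.14320734]
 [ 0.77762304 -0.11851302]]
```

View pics/s1.png

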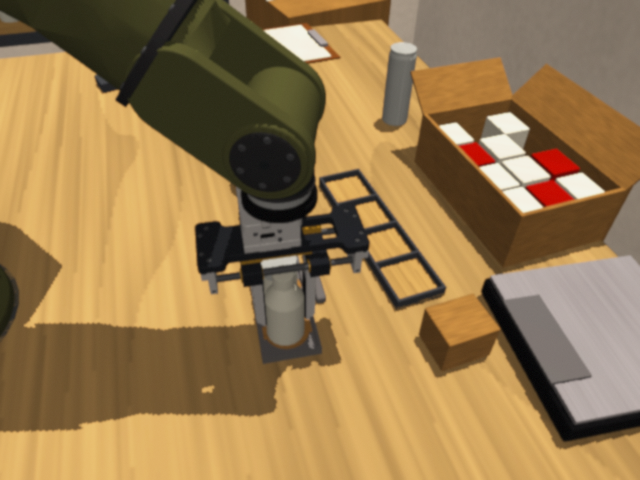

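The fingers hold the jug (image (285,310), opening 47 mm). The carton front is at x≈0.78, clear of the gripper body. Lift.

In the tool's units: -0.04 m is -0.64, -0.03 m is -0.48.

Request:
nudge_tcp(
  segments={"moves":[[0, 0, -0.16, 0, 0, 0], [0, 0, -0.48, 0, 0, 0], [0, 0, -0.64, 0, 0, 0], [0, 0, -0.64, 0, 0, 0], [0, 0, -0.48, 0, 0, 0], [0, 0, 0, 0, 0, 0]]},
)

```text
t: 5.22
eef_pos: [0.459, -0.1502, 0.1895]
tcp_rot: [0.002, 0.738, 0.675, 0.001]
wrist_force: [0.6, 0.2, -2.1]
grip_width: 0.0466
grip_force: 25.0
```

```bash
python3 -c "
from h import *
go(.628,.097,.19,P+.071)"
```

```text
delta tool [ 0.2612  0.1463 -0.0003] rz -0.16 tilt [ 0.0037 -0.0015] t 5.225
```

In the tool's units: 0.032 m is 0.512, 0.026 m is 0.416, -0.08 rad is -0.0127.

Request:
nudge_tcp(
  segments={"moves":[[0.16, 0.096, 0, 0, 0, 0], [0.416, 0.224, 0, 0, 0, 0], [0.512, 0.288, 0, 0, 0, 0], [0.512, 0.288, 0, 0, 0, 0], [0.512, 0.288, 0, 0, 0, 0], [0.512, 0.288, 0, 0, 0, 0], [0.512, 0.288, 0, 0, 0, 0], [0.512, 0.288, 0, 0, 0, 0], [0.352, 0.192, 0, 0, 0, 0], [0.176, 0.096, 0, 0, 0, 0], [0, 0, 0, 0, 0, -0.0127], [0, 0, 0, 0, 0, -0.0127]]},
)

```text
t: 6.72
eef_pos: [0.6266, 0.0971, 0.1862]
tcp_rot: [-0.001, 0.681, 0.733, -0.001]
wrist_force: [-1.3, -0.6, -1.8]
grip_width: 0.0471
grip_force: 25.0
```

Request:
nudge_tcp(
  segments={"moves":[[0, 0, 0, 0, 0, 0], [0, 0, 0, 0, 0, 0]]},
)

```text
t: 6.98
eef_pos: [0.6268, 0.0969, 0.187]
tcp_rot: [-0.0, 0.682, 0.731, -0.0]
wrist_force: [0.4, 0.1, -0.9]
grip_width: 0.047
grip_force: 25.0
```

```bash
python3 - <<'E'
from h import *
go(.628,.097,.035,P+.071)
c=camrig.camera('top');cv2.imwrite('pics/t1.png',c['color'][:,:,::-1])
E
```

```text
delta tool [-0.      0.0013  0.152 ] rz -0.002 tilt [-0.0007 -0.0001] t 6.975
```

View pics/t1.png

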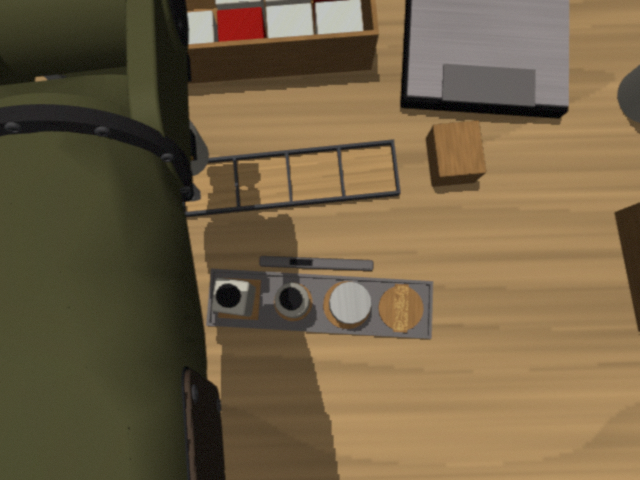

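The jug has left its pad (bare at (401,307)); other items undisturbed. Lower into the left bay.

In the tool's units: 0.04 m is 0.64, 0.035 m is 0.56.

Request:
nudge_tcp(
  segments={"moves":[[0, 0.0208, 0.64, 0, 0, 0], [0, 0, 0.64, 0, 0, 0], [0, 0, 0.56, 0, 0, 0], [0, 0, 0.32, 0, 0, 0], [0, 0, 0.16, 0, 0, 0], [0, 0, 0.08, 0, 0, 0], [0, 0, 0, 0, 0, 0], [0, 0, 0, 0, 0, 0]]},
)

```text
t: 8.02
eef_pos: [0.6287, 0.0972, 0.0383]
tcp_rot: [0.0, 0.682, 0.732, 0.0]
wrist_force: [0.1, -0.5, -1.6]
grip_width: 0.0468
grip_force: 25.0
```

```bash
python3 -c "
from h import *
go(.628,.097,.0345,P+.071)"
```

```text
delta tool [-0.0002 -0.0008  0.0038] rz -0.0 tilt [0.0013 0.0001] t 8.025
```

In the tool's units: 0.002 m is 0.032, 0.0015 m is 0.024.

Request:
nudge_tcp(
  segments={"moves":[[0, 0, 0.032, 0, 0, 0], [0, 0, 0.024, 0, 0, 0], [0, 0, 0, 0, 0, 0], [0, 0, 0, 0, 0, 0]]},
)

```text
t: 8.52
eef_pos: [0.6284, 0.0972, 0.0345]
tcp_rot: [0.0, 0.682, 0.732, 0.0]
wrist_force: [-2.7, -0.3, 5.8]
grip_width: 0.047
grip_force: 25.0
```

Request:
nudge_tcp(
  segments={"moves":[[0, 0, 0, 0, 0, 0], [0, 0, 0, 0, 0, 0], [0, 0, 0, 0, 0, 0], [0, 0, 0, 0, 0, 0]]},
  aperture=0.075,
)

```text
t: 9.02
eef_pos: [0.6283, 0.0972, 0.0339]
tcp_rot: [-0.0, 0.682, 0.732, -0.0]
wrist_force: [0.2, -0.1, 0.7]
grip_width: 0.0748
grip_force: 0.0
```

Request:
nudge_tcp(
  segments={"moves":[[0, 0, -0.32, 0, 0, 0], [0, 0, -0.64, 0, 0, 0], [0, 0, -0.8, 0, 0, 0], [0, 0, -0.8, 0, 0, 0], [0, 0, 0, 0, 0, 0]]},
  aperture=0.09,
)

```text
t: 9.65
eef_pos: [0.6298, 0.0973, 0.2]
tcp_rot: [0.003, 0.682, 0.732, 0.003]
wrist_force: [0.7, -0.0, 1.3]
grip_width: 0.0901
grip_force: 0.0
```

```bash
python3 -c "
from h import *
go(.4663,-.0795,.195,P-.086)"
```

```text
delta tool [-0.1648 -0.1757  0.0034] rz 0.157 tilt [0.0086 0.0009] t 9.65
```

In the tool's units: -0.026 m is -0.416, -0.025 m is -0.4, 0.08 rad is 0.0127.

Request:
nudge_tcp(
  segments={"moves":[[-0.4, -0.416, 0, 0, 0, 0], [-0.4, -0.416, 0, 0, 0, 0], [-0.4, -0.416, 0, 0, 0, 0], [-0.4, -0.416, 0, 0, 0, 0], [-0.4, -0.416, 0, 0, 0, 0], [-0.4, -0.416, 0, 0, 0, 0], [-0.24, -0.32, 0, 0, 0, 0], [0, 0, 0, 0, 0, 0.0127], [0, 0, 0, 0, 0, 0.0123], [0, 0, 0, 0, 0, 0], [0, 0, 0, 0, 0, 0]]},
)

```text
t: 11.02
eef_pos: [0.4644, -0.0798, 0.194]
tcp_rot: [-0.0, 0.736, 0.677, -0.0]
wrist_force: [0.6, -0.4, 0.1]
grip_width: 0.0901
grip_force: 0.0
```

```bash
python3 - <<'E'
from h import *
go(.4663,-.0795,.036,P-.086)
c=camrig.camera('top');cv2.imwrite('pics/t2.png',c['color'][:,:,::-1])
E
```

```text
delta tool [0.0005 0.0019 0.158 ] rz 0.002 tilt [-0.0001  0.    ] t 11.025
```

View pics/t2.png

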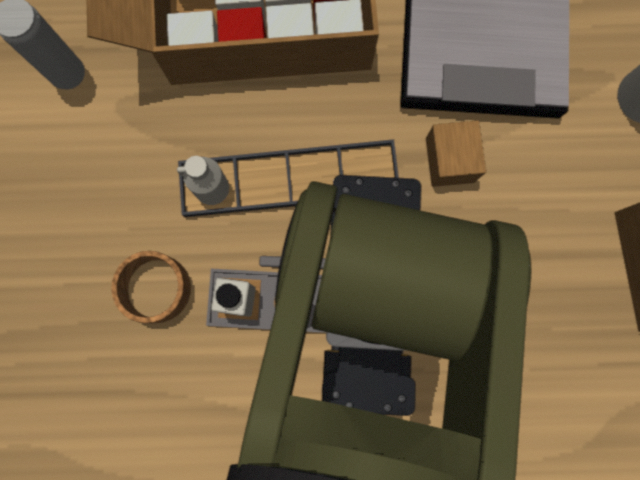

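The jug stands in the left bay (cap at (196,167)). Now the jar.

In the tool's units: 0.04 m is 0.64, 0.025 m is 0.4.

Request:
nudge_tcp(
  segments={"moves":[[0, 0.0304, 0.64, 0, 0, 0], [0, 0, 0.64, 0, 0, 0], [0, 0, 0.64, 0, 0, 0], [0, 0, 0.4, 0, 0, 0], [0, 0, 0.192, 0, 0, 0], [0, 0, 0, 0, 0, 0], [0, 0, 0, 0, 0, 0]]},
)

```text
t: 11.95
eef_pos: [0.467, -0.0802, 0.0379]
tcp_rot: [0.001, 0.737, 0.676, 0.0]
wrist_force: [0.4, -0.4, 0.2]
grip_width: 0.09
grip_force: 0.0
```

Request:
nudge_tcp(
  segments={"moves":[[0, 0, 0, 0, 0, 0], [0, 0, 0, 0, 0, 0], [0, 0, 0, 0, 0, 0], [0, 0, 0, 0, 0, 0], [0, 0, 0, 0, 0, 0], [0, 0, 0, 0, 0, 0]]},
  aperture=0.03,
  squeeze=25,
)

```text
t: 12.7
eef_pos: [0.4665, -0.0801, 0.037]
tcp_rot: [0.0, 0.737, 0.676, 0.0]
wrist_force: [0.3, -0.1, 0.7]
grip_width: 0.0495
grip_force: 25.0
```

Request:
nudge_tcp(
  segments={"moves":[[0, 0, -0.16, 0, 0, 0], [0, 0, -0.48, 0, 0, 0], [0, 0, -0.64, 0, 0, 0], [0, 0, -0.64, 0, 0, 0], [0, 0, -0.48, 0, 0, 0], [0, 0, 0, 0, 0, 0]]},
)

```text
t: 13.45
eef_pos: [0.467, -0.0803, 0.189]
tcp_rot: [0.002, 0.737, 0.676, 0.001]
wrist_force: [0.0, -0.7, -2.1]
grip_width: 0.0496
grip_force: 25.0
```

```bash
python3 -c "
from h import *
go(.633,.0272,.19,P+.071)"
```

```text
delta tool [ 0.1213  0.1561 -0.0005] rz -0.157 tilt [ 0.0038 -0.001 ] t 13.45
```

In the tool's units: 0.03 m is 0.48, 0.024 m is 0.384, -0.08 rad is -0.0127.

Request:
nudge_tcp(
  segments={"moves":[[0.128, 0.16, 0, 0, 0, 0], [0.288, 0.384, 0, 0, 0, 0], [0.368, 0.48, 0, 0, 0, 0], [0.368, 0.48, 0, 0, 0, 0], [0.368, 0.48, 0, 0, 0, 0], [0.256, 0.32, 0, 0, 0, 0], [0.16, 0.192, 0, 0, 0, 0], [0, 0, 0, 0, 0, -0.0127], [0, 0, 0, 0, 0, -0.0123], [0, 0, 0, 0, 0, 0], [0, 0, 0, 0, 0, 0]]},
)

```text
t: 14.82
eef_pos: [0.6321, 0.0274, 0.1859]
tcp_rot: [-0.001, 0.682, 0.731, -0.0]
wrist_force: [0.3, 0.4, -1.5]
grip_width: 0.0496
grip_force: 25.0
```

```bash
python3 -c "
from h import *
go(.633,.0272,.034,P+.071)"
```

```text
delta tool [-0.0003  0.0011  0.1519] rz -0.002 tilt [-0.0014  0.0001] t 14.825
```

In the tool's units: 0.04 m is 0.64, 0.035 m is 0.56.

Request:
nudge_tcp(
  segments={"moves":[[0, 0.016, 0.64, 0, 0, 0], [0, 0, 0.64, 0, 0, 0], [0, 0, 0.56, 0, 0, 0], [0, 0, 0.32, 0, 0, 0], [0, 0, 0.128, 0, 0, 0], [0, 0, 0.064, 0, 0, 0], [0, 0, 0.048, 0, 0, 0], [0, 0, 0.032, 0, 0, 0], [0, 0, 0, 0, 0, 0], [0, 0, 0, 0, 0, 0]]},
)

```text
t: 16.08
eef_pos: [0.6333, 0.0271, 0.0352]
tcp_rot: [0.0, 0.682, 0.732, 0.0]
wrist_force: [-0.1, -0.5, -1.8]
grip_width: 0.0497
grip_force: 25.0
```

Request:
nudge_tcp(
  segments={"moves":[[0, 0, 0, 0, 0, 0], [0, 0, 0, 0, 0, 0], [0, 0, 0, 0, 0, 0], [0, 0, 0, 0, 0, 0]]},
  aperture=0.075,
)

```text
t: 16.58
eef_pos: [0.6332, 0.0271, 0.035]
tcp_rot: [-0.0, 0.682, 0.732, 0.0]
wrist_force: [-1.0, 0.1, 0.0]
grip_width: 0.0749
grip_force: 0.0
```

Request:
nudge_tcp(
  segments={"moves":[[0, 0, -0.32, 0, 0, 0], [0, 0, -0.64, 0, 0, 0], [0, 0, -0.8, 0, 0, 0], [0, 0, -0.8, 0, 0, 0], [0, 0, 0, 0, 0, 0]]},
  aperture=0.09,
)

```text
t: 17.2
eef_pos: [0.6346, 0.0272, 0.2009]
tcp_rot: [0.003, 0.682, 0.732, 0.003]
wrist_force: [-0.9, 0.2, -0.1]
grip_width: 0.0902
grip_force: 0.0
```

```bash
python3 -c "
from h import *
go(.4695,-.011,.195,P-.086)"
```

```text
delta tool [-0.0263 -0.1675  0.0045] rz 0.157 tilt [ 0.0086 -0.0001] t 17.2
```

In the tool's units: -0.025 m is -0.4, -0.018 m is -0.288, 0.08 rad is 0.0127.

Request:
nudge_tcp(
  segments={"moves":[[-0.064, -0.4, 0, 0, 0, 0], [-0.064, -0.4, 0, 0, 0, 0], [-0.064, -0.4, 0, 0, 0, 0], [-0.064, -0.4, 0, 0, 0, 0], [-0.064, -0.4, 0, 0, 0, 0], [-0.064, -0.4, 0, 0, 0, 0], [-0.032, -0.288, 0, 0, 0, 0], [0, 0, 0, 0, 0, 0.0127], [0, 0, 0, 0, 0, 0.0123], [0, 0, 0, 0, 0, 0], [0, 0, 0, 0, 0, 0]]},
)

```text
t: 18.58
eef_pos: [0.4673, -0.0107, 0.195]
tcp_rot: [-0.0, 0.736, 0.677, -0.0]
wrist_force: [0.1, -0.5, 0.6]
grip_width: 0.0905
grip_force: 0.0
```

```bash
python3 - <<'E'
from h import *
go(.4695,-.011,.046,P-.086)
c=camrig.camera('top');cv2.imwrite('pics/t3.png',c['color'][:,:,::-1])
E
```

```text
delta tool [-1.00e-04  2.20e-03  1.49e-01] rz 0.002 tilt [-0.0001  0.    ] t 18.575
```

View pics/t3.png

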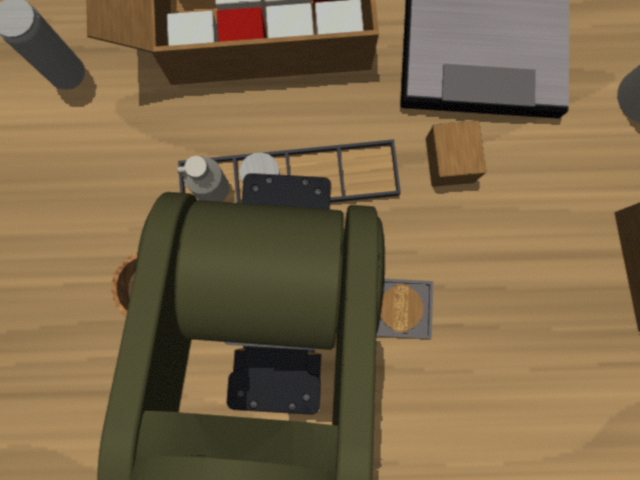

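The jar is in the second bay (260,170). Next, the tall bottle.

In the tool's units: 0.04 m is 0.64, 0.035 m is 0.56.

Request:
nudge_tcp(
  segments={"moves":[[0, 0.0352, 0.64, 0, 0, 0], [0, 0, 0.64, 0, 0, 0], [0, 0, 0.56, 0, 0, 0], [0, 0, 0.352, 0, 0, 0], [0, 0, 0.192, 0, 0, 0], [0, 0, 0, 0, 0, 0], [0, 0, 0, 0, 0, 0]]},
)

```text
t: 19.5
eef_pos: [0.4702, -0.0109, 0.0468]
tcp_rot: [0.0, 0.737, 0.676, 0.0]
wrist_force: [0.3, -0.3, 0.3]
grip_width: 0.0897
grip_force: 0.0
```

Request:
nudge_tcp(
  segments={"moves":[[0, 0, 0, 0, 0, 0], [0, 0, 0, 0, 0, 0], [0, 0, 0, 0, 0, 0], [0, 0, 0, 0, 0, 0], [0, 0, 0, 0, 0, 0], [0, 0, 0, 0, 0, 0], [0, 0, 0, 0, 0, 0]]},
  aperture=0.025,
  squeeze=25,
)

```text
t: 20.38
eef_pos: [0.4698, -0.0109, 0.0461]
tcp_rot: [0.0, 0.737, 0.676, 0.0]
wrist_force: [0.9, -1.1, 1.9]
grip_width: 0.0398
grip_force: 25.0
```

Request:
nudge_tcp(
  segments={"moves":[[0, 0, -0.16, 0, 0, 0], [0, 0, -0.48, 0, 0, 0], [0, 0, -0.64, 0, 0, 0], [0, 0, -0.64, 0, 0, 0], [0, 0, -0.48, 0, 0, 0], [0, 0, 0, 0, 0, 0]]},
)

```text
t: 21.12
eef_pos: [0.4702, -0.0109, 0.1979]
tcp_rot: [0.001, 0.737, 0.676, 0.001]
wrist_force: [0.5, -0.2, -2.8]
grip_width: 0.0397
grip_force: 25.0
```

```bash
python3 -c "
from h import *
go(.638,-.0426,.195,P+.071)"
```

```text
delta tool [-0.0172  0.1699  0.0035] rz -0.157 tilt [ 0.0036 -0.0003] t 21.125
```

In the tool's units: 0.033 m is 0.528, -0.003 m is -0.048, -0.08 rad is -0.0127.

Request:
nudge_tcp(
  segments={"moves":[[-0.016, 0.16, 0, 0, 0, 0], [-0.048, 0.4, 0, 0, 0, 0], [-0.048, 0.528, 0, 0, 0, 0], [-0.048, 0.528, 0, 0, 0, 0], [-0.048, 0.528, 0, 0, 0, 0], [-0.032, 0.352, 0, 0, 0, 0], [-0.032, 0.224, 0, 0, 0, 0], [0, 0, 0, 0, 0, -0.0127], [0, 0, 0, 0, 0, -0.0123], [0, 0, 0, 0, 0, 0], [0, 0, 0, 0, 0, 0]]},
)

```text
t: 22.5
eef_pos: [0.6375, -0.0425, 0.1949]
tcp_rot: [-0.001, 0.682, 0.731, -0.0]
wrist_force: [-0.4, 0.7, -1.4]
grip_width: 0.0393
grip_force: 25.0
```

```bash
python3 -c "
from h import *
go(.638,-.0426,.043,P+.071)"
```

```text
delta tool [-0.0002  0.0007  0.1519] rz -0.002 tilt [-0.0014  0.0002] t 22.5
```

In the tool's units: 0.04 m is 0.64, 0.035 m is 0.56.

Request:
nudge_tcp(
  segments={"moves":[[0, 0.016, 0.64, 0, 0, 0], [0, 0, 0.64, 0, 0, 0], [0, 0, 0.56, 0, 0, 0], [0, 0, 0.32, 0, 0, 0], [0, 0, 0.128, 0, 0, 0], [0, 0, 0.064, 0, 0, 0], [0, 0, 0.048, 0, 0, 0], [0, 0, 0.032, 0, 0, 0], [0, 0, 0, 0, 0, 0], [0, 0, 0, 0, 0, 0]]},
)

```text
t: 23.75
eef_pos: [0.6387, -0.0424, 0.0442]
tcp_rot: [0.0, 0.682, 0.732, 0.0]
wrist_force: [-0.6, 0.1, -1.5]
grip_width: 0.0398
grip_force: 25.0
```

Request:
nudge_tcp(
  segments={"moves":[[0, 0, 0, 0, 0, 0], [0, 0, 0, 0, 0, 0], [0, 0, 0, 0, 0, 0], [0, 0, 0, 0, 0, 0]]},
  aperture=0.075,
)

```text
t: 24.25
eef_pos: [0.6386, -0.0424, 0.044]
tcp_rot: [0.0, 0.682, 0.732, 0.0]
wrist_force: [0.2, -0.7, -0.1]
grip_width: 0.074
grip_force: 0.0
```

Request:
nudge_tcp(
  segments={"moves":[[0, 0, -0.32, 0, 0, 0], [0, 0, -0.64, 0, 0, 0], [0, 0, -0.8, 0, 0, 0], [0, 0, -0.64, 0, 0, 0], [0, 0, 0, 0, 0, 0]]},
  aperture=0.09,
)

```text
t: 24.88
eef_pos: [0.6397, -0.0425, 0.1991]
tcp_rot: [0.003, 0.682, 0.732, 0.002]
wrist_force: [-0.1, 0.2, -0.4]
grip_width: 0.0896
grip_force: 0.0
```

```bash
python3 -c "
from h import *
go(.4754,.0603,.195,P-.14)"
```

```text
delta tool [ 0.1142 -0.1567  0.0028] rz 0.211 tilt [ 0.0072 -0.0009] t 24.875
```

In the tool's units: -0.024 m is -0.384, -0.022 m is -0.352, 0.11 rad is 0.0175.

Request:
nudge_tcp(
  segments={"moves":[[0.272, -0.384, 0, 0, 0, 0], [0.272, -0.384, 0, 0, 0, 0], [0.272, -0.384, 0, 0, 0, 0], [0.272, -0.384, 0, 0, 0, 0], [0.272, -0.384, 0, 0, 0, 0], [0.272, -0.352, 0, 0, 0, 0], [0.192, -0.224, 0, 0, 0, 0], [0, 0, 0, 0, 0, 0.0175], [0, 0, 0, 0, 0, 0.0159], [0, 0, 0, 0, 0, 0], [0, 0, 0, 0, 0, 0]]},
)

```text
t: 26.25
eef_pos: [0.4749, 0.0603, 0.1939]
tcp_rot: [-0.0, 0.754, 0.657, -0.0]
wrist_force: [-1.1, -0.1, 0.3]
grip_width: 0.09
grip_force: 0.0
```

```bash
python3 - <<'E'
from h import *
go(.4754,.0603,.043,P-.14)
c=camrig.camera('top');cv2.imwrite('pics/t4.png',c['color'][:,:,::-1])
E
```

```text
delta tool [1.000e-04 5.000e-04 1.509e-01] rz 0.003 tilt [-0.0001 -0.    ] t 26.25
```

View pics/t4.png

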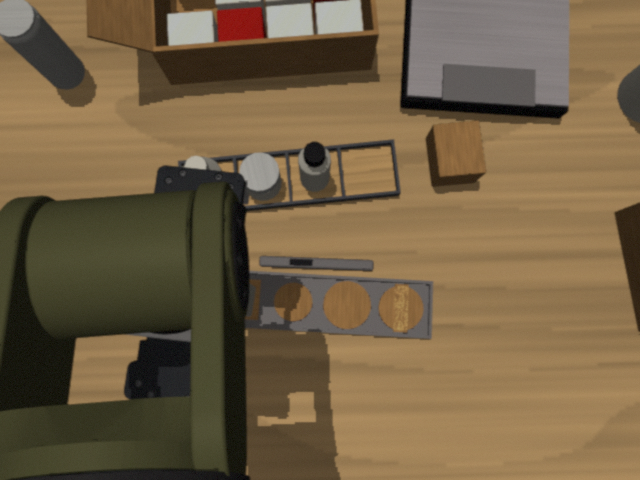

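The tall bottle stands in the third bay (315,160). Now the square bottle; the wood bowl is low and off to the side.

In the tool's units: 0.04 m is 0.64, 0.035 m is 0.56.

Request:
nudge_tcp(
  segments={"moves":[[0, 0.016, 0.64, 0, 0, 0], [0, 0, 0.64, 0, 0, 0], [0, 0, 0.56, 0, 0, 0], [0, 0, 0.368, 0, 0, 0], [0, 0, 0.192, 0, 0, 0], [0, 0, 0, 0, 0, 0], [0, 0, 0, 0, 0, 0]]},
)

```text
t: 27.18
eef_pos: [0.4764, 0.0602, 0.0448]
tcp_rot: [0.0, 0.754, 0.656, 0.001]
wrist_force: [-0.7, -0.5, -0.1]
grip_width: 0.09
grip_force: 0.0
```

Request:
nudge_tcp(
  segments={"moves":[[0, 0, 0, 0, 0, 0], [0, 0, 0, 0, 0, 0], [0, 0, 0, 0, 0, 0], [0, 0, 0, 0, 0, 0], [0, 0, 0, 0, 0, 0], [0, 0, 0, 0, 0, 0], [0, 0, 0, 0, 0, 0]]},
  aperture=0.025,
  squeeze=25,
)

```text
t: 28.05
eef_pos: [0.476, 0.0601, 0.0441]
tcp_rot: [0.0, 0.755, 0.656, 0.0]
wrist_force: [2.2, -0.4, 0.6]
grip_width: 0.0402
grip_force: 24.9
```

Request:
nudge_tcp(
  segments={"moves":[[0, 0, -0.16, 0, 0, 0], [0, 0, -0.48, 0, 0, 0], [0, 0, -0.64, 0, 0, 0], [0, 0, -0.64, 0, 0, 0], [0, 0, -0.48, 0, 0, 0], [0, 0, 0, 0, 0, 0]]},
)

```text
t: 28.8
eef_pos: [0.4764, 0.0602, 0.1959]
tcp_rot: [0.001, 0.754, 0.656, 0.001]
wrist_force: [0.7, -0.2, -2.3]
grip_width: 0.0403
grip_force: 24.9
```

```bash
python3 -c "
from h import *
go(.643,-.1124,.195,P+.071)"
```

```text
delta tool [-0.1479  0.1889  0.0015] rz -0.21 tilt [0.0036 0.0002] t 28.8
```

In the tool's units: 0.034 m is 0.544, 0.03 m is 0.48, -0.11 rad is -0.0175.

Request:
nudge_tcp(
  segments={"moves":[[-0.128, 0.16, 0, 0, 0, 0], [-0.32, 0.4, 0, 0, 0, 0], [-0.432, 0.544, 0, 0, 0, 0], [-0.432, 0.544, 0, 0, 0, 0], [-0.432, 0.544, 0, 0, 0, 0], [-0.352, 0.48, 0, 0, 0, 0], [-0.272, 0.352, 0, 0, 0, 0], [0, 0, 0, 0, 0, -0.0175], [0, 0, 0, 0, 0, -0.0159], [0, 0, 0, 0, 0, 0], [0, 0, 0, 0, 0, 0]]},
)

```text
t: 30.18
eef_pos: [0.6423, -0.1129, 0.1929]
tcp_rot: [-0.001, 0.682, 0.731, -0.0]
wrist_force: [0.2, 0.0, -2.5]
grip_width: 0.0399
grip_force: 24.9
```

```bash
python3 -c "
from h import *
go(.643,-.1124,.041,P+.071)"
```

```text
delta tool [0.0004 0.0009 0.1519] rz -0.002 tilt [-0.0014  0.0003] t 30.175
```

Request:
nudge_tcp(
  segments={"moves":[[0, 0.016, 0.64, 0, 0, 0], [0, 0, 0.64, 0, 0, 0], [0, 0, 0.56, 0, 0, 0], [0, 0, 0.32, 0, 0, 0], [0, 0, 0.128, 0, 0, 0], [0, 0, 0.064, 0, 0, 0], [0, 0, 0.048, 0, 0, 0], [0, 0, 0.032, 0, 0, 0], [0, 0, 0, 0, 0, 0], [0, 0, 0, 0, 0, 0]]},
)

```text
t: 31.42
eef_pos: [0.6436, -0.1126, 0.0422]
tcp_rot: [0.0, 0.682, 0.732, 0.0]
wrist_force: [-0.5, 0.2, -1.7]
grip_width: 0.0402
grip_force: 24.9
```

Request:
nudge_tcp(
  segments={"moves":[[0, 0, 0, 0, 0, 0], [0, 0, 0, 0, 0, 0], [0, 0, 0, 0, 0, 0], [0, 0, 0, 0, 0, 0]]},
  aperture=0.075,
)

```text
t: 31.92
eef_pos: [0.6435, -0.1126, 0.042]
tcp_rot: [0.0, 0.682, 0.732, 0.0]
wrist_force: [-0.5, -0.1, 0.1]
grip_width: 0.0739
grip_force: 0.0
```

Request:
nudge_tcp(
  segments={"moves":[[0, 0, -0.32, 0, 0, 0], [0, 0, -0.64, 0, 0, 0], [0, 0, -0.8, 0, 0, 0], [0, 0, -0.64, 0, 0, 0], [-0.64, -0.64, 0, 0, 0, 0], [-0.64, -0.64, 0, 0, 0, 0], [-0.64, -0.64, 0, 0, 0, 0], [-0.64, -0.64, 0, 0, 0, 0], [-0.48, -0.48, 0, 0, 0, 0], [-0.32, -0.32, 0, 0, 0, 0], [0, 0, 0, 0, 0, 0], [0, 0, 0, 0, 0, 0]]},
  aperture=0.09,
)

```text
t: 33.42
eef_pos: [0.4494, -0.3365, 0.1928]
tcp_rot: [0.001, 0.682, 0.732, 0.0]
wrist_force: [0.9, 0.6, 0.1]
grip_width: 0.09
grip_force: 0.0
```

```bash
python3 - <<'E'
from h import *
c=camrig.camera('top');im=c['color'];s=camrig.camera('side')['color']
hsv=cv2.cvtColor(im,cv2.COLOR_RGB2HSV);v=hsv[...,2]
C=np.array([.6355,-.0077]);a=.0713;ex=np.array([np.cos(a),np.sin(a)]);ey=np.array([-ex[1],ex[0]])
for n,box,z,m in [('tall',(303,142,328,170),.122,v<45),('jar',(238,150,282,195),.064,v>110),('jug',(183,154,210,180),.113,v>130),('sq',(350,130,390,175),.106,v<45)]:
    try:
        k=big((m&((hsv[...,1]<70)|(v<45))).astype(np.uint8),box);r=cv2.minEnclosingCircle(k);p=ray(c,[r[0]],z)[0];print(n,r,(p-C)@ex,(p-C)@ey)
    except Exception as e:print(n,e)
cv2.imwrite('pics/end.png',np.hstack([cv2.resize(im[120:350,160:440],(400,330)),cv2.resize(s[120:370,200:500],(400,330))])[:,:,::-1])
E
```

```text
tall ((314.0, 154.5), 12.54003620147705) -0.00431160787116491 -0.0337181858478718
jar ((258.4838562011719, 170.83871459960938), 19.73878288269043) -0.0007883868151276073 0.03558925159838862
jug ((193.7916717529297, 165.5833282470703), 11.319707870483398) -0.0006256355453133276 0.10639846187905655
sq ((371.9678955078125, 151.89450073242188), 12.274985313415527) -0.003301745597260838 -0.10240828266169355
```

View pics/end.png

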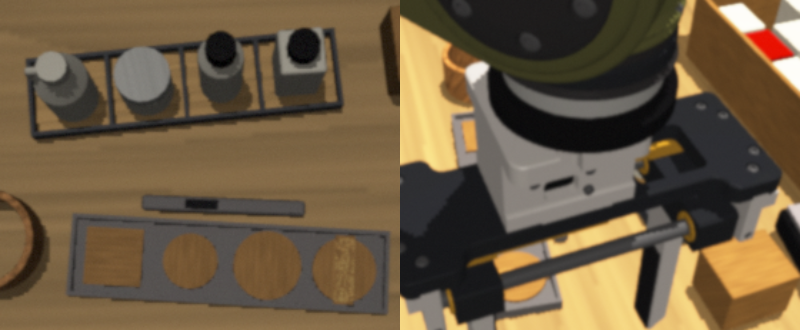

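All four stand in their bays (in the crop: jug (55,68), jar (142,75), tall (221,48), square (303,46)), each within 5 mm of the bay centre. The side view is blocked by the gripper. Handing in.

```bash
python3 -c "
from workcell import robot, camrig, sign_off
print(sign_off())"
```

```text
the job is handed in; nothing more can be done
None
```

I moved all four containers to the rack in reverse order (left to right: jug, jar, tall bottle, square bottle) and handed the job in at about 34 s; top-camera measurements put each within 5 mm of its bay centre and they look upright there, but sign-off returned no verdict.

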